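# Pack a tea caddy in its presentation box and tip the lid shut

### The arm

A 7-joint arm with a two-finger parallel gripper is mounted at the origin on the work surface. World frame = base frame: x ahead of the robot, y to its left, z up, the work surface at z = 0. Lengths are in m, angles in rad, forces in N, time in s.
With the tool pointing down it reaches from about 0.4 to 0.875 m from the base axis. Payload 19.3 kg.
Tool frame: the origin (TCP) lies on the front face of the gripper's body, between the roots of the fingers; the fingertips stand 73 mm ahead of it and the grasp point (between the pads) lies 54 mm ahead of it; z points along the fingers, y is the direction in which the jaws open and shut (so a half turn about z gives the same grasp; the last joint's range is limited). The gripper opens to 85 mm and grips with 20 to 120 N. Pads are 22 mm wide; open, the fingers measure 114 mm over their backs; the gripper's body (76 mm by 85 mm) begins 54 mm behind the grasp point. The pads swing forward as they close: fully open they stand 13 mm farther back than shut.
Start: joints at [-0.07, 0.521, -0.036, 1.599, 0.021, 1.021, -0.113], TCP at [0.625, -0, 0.304] pointing down, gripper open.
Joint ranges: [-2.91, 2.91], [-0.3, 2.13], [-1.5, 1.42], [0.17, 2.43], [-1.26, 4.41], [0.16, 1.93], [-2.52, 2.52]. Speed limits (rad/s): [1.89, 1.89, 2.39, 2.39, 3.01, 3.01, 3.01].

### API

Orientations are given as [roll, pitch, yaw] about the fixed x, y, z axes, in that order (R = Rz(yaw) Ry(pitch) Rx(roll)).
In Python, from workcell import * gives the robot as it stands.
- The arm moves only by the shell command python3 -m jog 'ROWS' [OPENING]. ROWS is JSON, a list of rows, each a list of 6 numbers: the shift along the tool's x, y, z each as a share of 100 mm, from -1 to 1, then the turn, a rotation vector about the tool's x, y, z each as a share of 90 degrees, from -1 to 1. In form: [[x, y, z, wx, wy, wz], ...]. A call has 1 to 10 rows; each row is the pose to reach, as a shift and turn from the pose commanded when the call began, along the tool's axes at that moment; what a row does not reach only later rows make up. A row lasts 1/12 s, in which the tool goes at most 41.7 mm and 7.16 degrees, less where a joint would pass 70% of its speed; a pose out of reach is approached as far as the arm can. A call with a number of a shift or a turn outside -1 to 1 is refused whole. A call with a gripper value outside its range is refused whole. OPENING is the closure, from 0 (fully open) to 1 (shut), set as the call begins (- or left out, the last holds). The fingers move at their own pace and stop on an object; the grip force is fixed at half the most. Time passes only in rows, so rows that repeat a pose let the fingers close. It gives the time, the measured TCP pose, the force and the opening at its end, in the units of the state.
- state(): the state, without advancing time (a new reading comes with each control period).
- get_image(name): name is "scene" or "side" or "wrist"; returns a dict with "pixels" (420x560x3 uint8, blue, green, red), "camera_matrix" (3x3 intrinsics, pixels), "dist" ([k1, k2, p1, p2, k3] as OpenCV has them; the pictures are not rectified), "R" (3x3) and "t" (3): a world point X has camera coordinates R X + t; the wrist camera has in their place "hand_eye" (4x4, takes a point from camera to tool coordinates, whose origin is the TCP and whose axes are the flange's). Camera axes: x right, y down, z forward; pixel columns grow to the right and rows downward; lengths in m; the calibration is good to about 2 mm. A picture is of the moment at which its call begins: read the wrist's pose just before it. There is no depth.
- sign_off(): hands the job in, once; it reports no verdict.
Trained networks look in a picture, given as the dict that the camera call returned (one of the last four; its "shot" number tells which), for a name from the list of things; names that differ only in an ending like _2 or _b are one class to them, and where a whole thing is asked for, a point or a joint stands for the part that bears it (a point fixed in the world has none). Each returns a list of dicts, best first, with "score" (0 to 1); they miss things now and then, are a little off and sometimes report something else, mostly with a low value. They report only what shows in the picture. A call takes as long as a camera call.
- silhouettes(picture, name): "region" (420x560 bool, what is visible of it).
- tip_of(picture, name): "xyz" ([x, y, z] in m, in world coordinates, good to about 4 mm: a listed point, or the origin of a listed thing).
The state is a dict: "time": time; "joints": joint angles; "joint_vel": joint speeds; "joint_torque": joint torques, N m; "eef_pos": TCP position; "tool_rot": TCP orientation; "ft_force": force on the tool from outside, world axes, zero at the start; "wrist_torque": the same for the moment, N m; "width": finger opening in m.
Only numpy, scipy, OpenCV 4.12 (cv2) and the standard library are available. Lean on these libraries where they do the work, as an engineer would, in place of code of your own. Each camera call takes 0.05 s, during which the arm holds its last target.

### The job

Take the blue tea caddy out of the display rack and pack it upright in the empty pocket of the open presentation box, lowering it all the way down in the fingers before letting go; it only goes in held across its narrow width, so stand it on a free spot of the table and take it again that way. Then push the open lid up from behind past upright and let it swing shut by its own weight, without pressing or guiding it down. It is porcelain: keep it upright and leave the other caddies, the jar, the bowl and the cup where they are.

Things in the scene. Friction and masses are not known exactly. Their poses are not given: they have to be found in the camera images.
- blue_center (a point): Blue rectangular porcelain tea caddy with two white bands, 64 mm long (its x) x 40 mm wide (y) x 90 mm high (z up), 0.2 to 0.38 kg. Point: its centre, 45 mm above its underside. It starts in one of the rack's three slots. The flat top gives no hold; in the rack only its two end faces (64 mm apart along its x) can be gripped.
- rack: Fixed wooden rack, footprint 85 (x) x 190 mm (y); origin: centre of underside. Three slots at y = -58, 0, +58 mm, 46 mm wide, open above and at both x ends, floor 12 mm above the table, each holding a caddy lengthwise along x. The four dividers (56 mm long, 12 mm thick) rise to 108 mm, 6 mm above the caddies' tops: no grip across a caddy's width there.
- box: Fixed dark-blue box, outside 116 (x) x 220 (y) x 118 mm high, walls 6 mm; origin: centre of underside. Foam blocks along both long walls, rim-high, leave a channel 74 mm wide (x), 208 mm long (y). Two floor pockets at y = -46 mm (white caddy) and y = +46 mm (empty). The lid is hinged on the +x rim.
- pocket (a point): Centre of the empty pocket, on the box floor 12 mm above the table; axes as the box's. Pocket 74 (x) x 50 mm (y), ribs 10 mm high on its y sides. A caddy stands in it lengthwise along the box's x; fingers fit only on its broad faces (y sides): about 52 mm free towards the white caddy, 38 mm to the end wall.
- lid (a joint): Lid angle: 0 shut, 1.57 upright, 2.0 fully open, leaning back on its stop (starts at 1.8 to 2.0 and settles at 2.0). Flat panel 116 mm from hinge to free edge, 220 mm wide, 8 mm thick, 0.2 to 0.33 kg. The hinge is lightly damped: pushed below about 1.5, the lid falls shut by itself in one to three seconds.
- lid_hinge (a point): Middle of the hinge line, on the box's +x rim, 118 mm above the table. Axes as the box's: the hinge line runs along y; +x points away from the box, to the side where the open lid leans and where one must stand to push it.
- lid_edge (a point): Middle of the lid's free edge; moves with the lid. 116 mm from the hinge.
- celadon_center (a point): Green caddy in the rack, same size as the blue one; point at its centre. Leave alone.
- brown_center (a point): Brown caddy in the rack, same size; point at its centre. Leave alone.
- white_center (a point): White caddy already in the box, same size; point at its centre. Leave alone.
- jar_center (a point): Yellow paint jar with red cap, 60 mm across, 62 mm high; point at its centre, half-way up. Leave alone.
- bowl_center (a point): White porcelain bowl, 84 mm across, 50 mm high; point on its axis, half-way up. Leave alone.
- cup_center (a point): Clear plastic cup, 66 mm across, 80 mm high; point on its axis, half-way up. Leave alone.

How it is judged:
On the way, in this order (a step that is already met when the one before it is completed fails the run):
1. the blue caddy stands right down in the empty pocket, still in the fingers (horizontal distance between blue_center and pocket below 0.01 m and z of blue_center in the frame of pocket below 0.05 m and angle between blue_center's own z axis and vertical below 0.06 rad and contact force between the fingers and blue above 1 N), for 0.05 s.
2. the blue caddy is released in the pocket, the lid still open (horizontal distance between blue_center and pocket below 0.01 m and z of blue_center in the frame of pocket below 0.05 m and angle between blue_center's own z axis and vertical below 0.06 rad and contact force between the fingers and blue below 0.1 N and value of joint lid above 1.5 rad), for 0.1 s.
3. the lid is past upright and falling free of the robot (value of joint lid between 0.1 and 0.9 rad and contact force between the fingers and lid below 0.1 N), for 0.02 s.
At the end, for the whole second after the job is handed in: The blue caddy stands upright (within 0.06 rad) and at rest in the empty pocket, within 10 mm of its centre and down on the floor; the lid is shut (below 0.04 rad); every other loose thing is within 20 mm of its start (horizontal distance between blue_center and pocket below 0.01 m and z of blue_center in the frame of pocket below 0.05 m and angle between blue_center's own z axis and vertical below 0.06 rad and value of joint lid below 0.04 rad and linear speed of blue below 0.02 m/s and distance of each of celadon_center, brown_center, white_center, jar_center, bowl_center, cup_center from where it was at the start of the episode below 0.02 m); the robot touches nothing.
It fails at once if the lid is pressed or guided down by the robot once it is well past upright (below 0.9 rad) (value of joint lid below 0.9 rad and contact force between any of the fingers, the arm and lid above 0.5 N).
It fails at once if the blue caddy is tipped by more than 0.5 rad (angle between blue_center's own z axis and vertical above 0.5 rad).
It fails at once if another loose thing is shifted or knocked by more than 20 mm (distance of any of celadon_center, brown_center, white_center, jar_center, bowl_center, cup_center from where it was at the start of the episode above 0.02 m).
It also fails if it takes over 64 s, if anything falls off the work surface, if the arm or the gripper's body presses on something with over 40 N, if the wrist force passes 120 N, or if a joint passes its speed limit or range.

## Working session

There is one attempt and no reset: what is moved stays moved. The work goes in short steps, Python scripts to look and compute and a shell command to move; the robot and the scene stay as the last step left them, time stands still between calls to the robot, and variables do not carry over. Pictures are saved under pics/ and viewed, and the job is handed in when it is done.

```bash
ls; mkdir -p pics; python3 - <<'E'
from workcell import *
import cv2
s=state();print(s)
for n in ["scene","side","wrist"]:
    p=get_image(n);cv2.imwrite(f"pics/{n}0.png",p["pixels"])
    if n!="wrist":
        for t in ["blue_center","rack","box","pocket","lid_hinge","lid_edge","celadon_center","brown_center","white_center","jar_center","bowl_center","cup_center"]:
            r=tip_of(p,t);print(n,t,[(([round(float(v),3) for v in q["xyz"]]),round(float(q["score"]),2)) for q in r[:3]])
E
```

```text
pics
{'time': 0.0, 'joints': array([-0.07019172,  0.5219968 , -0.03630277,  1.59998686,  0.0212385 ,
        1.02110594, -0.11278004]), 'joint_vel': array([-1.01811254e-04,  1.81343487e-03, -1.30254242e-03, -8.86987652e-05,
       -4.41230212e-04,  1.05849034e-03, -7.82208351e-04]), 'joint_torque': array([-4.24098413e-03, -9.27110124e+01,  1.97758444e+00, -3.69928443e+01,
        1.76317629e-02,  8.19846697e-03, -6.58496788e-05]), 'eef_pos': array([ 6.24752302e-01, -5.77011782e-05,  3.03344277e-01]), 'tool_rot': array([-3.14048808e+00,  1.24156086e-04,  1.57079649e+00]), 'ft_force': array([0.15062609, 0.33391409, 0.19147134]), 'wrist_torque': array([-0.02100021,  0.05900623,  0.00298793]), 'width': 0.08552688574972804}
scene blue_center [([0.55, 0.232, 0.057], 0.66)]
scene rack [([0.567, 0.285, -0.002], 0.85)]
scene box [([0.585, -0.184, -0.0], 0.62)]
scene pocket [([0.628, -0.166, 0.012], 0.81)]
scene lid_hinge [([0.603, -0.24, 0.12], 0.94)]
scene lid_edge [([0.624, -0.291, 0.224], 0.67), ([0.569, 0.285, 0.001], 0.3)]
scene celadon_center [([0.589, 0.34, 0.059], 0.64)]
scene brown_center [([0.573, 0.282, 0.059], 0.6)]
scene white_center [([0.537, -0.2, 0.057], 0.63), ([0.59, 0.342, 0.06], 0.35)]
scene jar_center [([0.784, 0.166, 0.035], 0.95)]
scene bowl_center [([0.674, -0.001, 0.024], 0.82)]
scene cup_center [([0.443, 0.042, 0.034], 0.73), ([0.574, 0.283, 0.055], 0.18)]
side blue_center [([0.543, 0.231, 0.057], 0.74)]
side rack [([0.569, 0.288, -0.006], 0.78)]
side box [([0.587, -0.185, 0.002], 0.87)]
side pocket [([0.625, -0.171, 0.009], 0.96)]
side lid_hinge [([0.602, -0.238, 0.118], 0.84)]
side lid_edge [([0.621, -0.289, 0.218], 0.66)]
side celadon_center [([0.581, 0.338, 0.057], 0.57)]
side brown_center [([0.569, 0.284, 0.057], 0.65)]
side white_center [([0.539, -0.194, 0.056], 0.45)]
side jar_center [([0.783, 0.166, 0.031], 0.93)]
side bowl_center [([0.674, 0.003, 0.025], 0.73)]
side cup_center []
```

View pics/scene0.png

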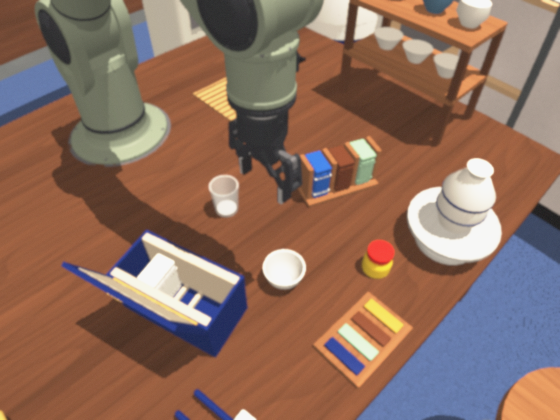

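View pics/side0.png

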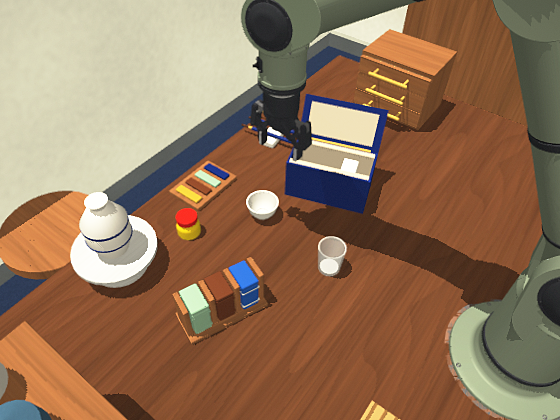

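View pics/wrist0.png

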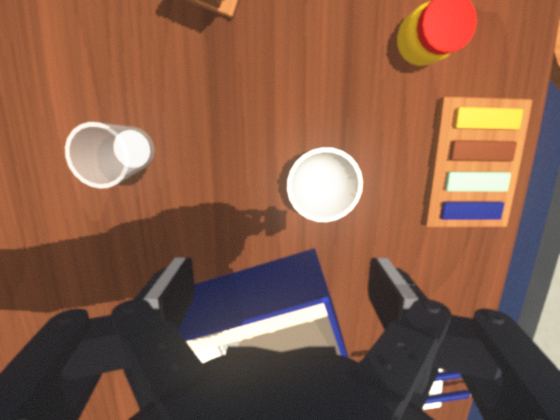

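The pictures agree with the networks. The blue caddy is in the nearest rack slot (scene px ~317,172) and the box's empty pocket is on its right (~205,300). The lid leans away at -y. The spot at about (0.565, 0.085) is free.

```bash
cat > h.py <<'E'
from workcell import *
import numpy as np, cv2
from scipy.spatial.transform import Rotation as Ro
def to(x,y,z,yaw):
    s=state();Rc=Ro.from_euler('xyz',s['tool_rot']);T=Ro.from_euler('xyz',[np.pi,0,yaw])
    d=Rc.inv().apply(np.array([x,y,z])-s['eef_pos'])/0.1
    w=(Rc.inv()*T).as_rotvec()/(np.pi/2)
    print('t',round(s['time'],2),'pos',s['eef_pos'].round(4),'rpy',s['tool_rot'].round(4),'F',s['ft_force'].round(2),'w',round(s['width'],4))
    print('shift',d.round(3),'turn',w.round(3), 'j',s['joints'].round(2))
def look(n,name,things=()):
    s=state();p=get_image(n);cv2.imwrite(f"pics/{name}.png",p["pixels"])
    for t in things:
        print(n,t,[(([round(float(v),4) for v in q["xyz"]]),round(float(q["score"]),2)) for q in tip_of(p,t)[:2]])
    return s,p
E
python3 - <<'E'
from h import *
print(get_image("wrist")["hand_eye"])
to(.545,.231,.28,1.23)
E
```

```text
[[-5.22046238e-04 -9.58854028e-01 -2.83899068e-01  7.15149224e-02]
 [ 9.99999727e-01 -6.48851114e-04  3.52616192e-04  9.56966053e-04]
 [-5.22315682e-04 -2.83898806e-01  9.58854105e-01 -7.07360736e-02]
 [ 0.00000000e+00  0.00000000e+00  0.00000000e+00  1.00000000e+00]]
t 1.4 pos [ 0.625  -0.      0.3039] rpy [3.1416 0.     1.5708] F [0.01 1.29 0.26] w 0.0856
shift [ 2.31  -0.8    0.239] turn [0.    0.    0.217] j [-0.07  0.52 -0.04  1.6   0.02  1.02 -0.11]
```

```bash
python3 -m jog '[[0.4,-0.15,0,0,0,0],[0.7,-0.25,0,0,0,0],[1,-0.4,0,0,0,0]]' 0; python3 -m jog '[[0.4,-0.15,0,0,0,0.07],[0.7,-0.25,0,0,0,0.14],[1,-0.4,0,0,0,0.217],[1,-0.4,0,0,0,0.217],[1,-0.4,0,0,0,0.217]]'; python3 - <<'E'
from h import *
look("wrist","w1",["blue_center","brown_center","celadon_center","rack"])
to(.545,.231,.28,1.23)
E
```

```text
time: 1.65
eef_pos: [0.5847, 0.1013, 0.3038]
tool_rot: [3.141, -0.0, 1.57]
ft_force: [0.5, 0.7, 0.3]
width: 0.0855
time: 2.07
eef_pos: [0.5441, 0.202, 0.304]
tool_rot: [-3.141, -0.0, 1.234]
ft_force: [0.5, -1.3, 0.2]
width: 0.0852
wrist blue_center []
wrist brown_center []
wrist celadon_center [([0.5891, 0.3407, 0.056], 0.61)]
wrist rack []
t 2.32 pos [0.5455 0.1987 0.3039] rpy [3.1415e+00 2.0000e-04 1.2289e+00] F [0.18 0.38 1.42] w 0.0858
shift [ 0.302 -0.113  0.239] turn [ 0.     0.    -0.001] j [-0.45  0.45  0.    1.72 -0.    0.97 -0.79]
```

View pics/w1.png

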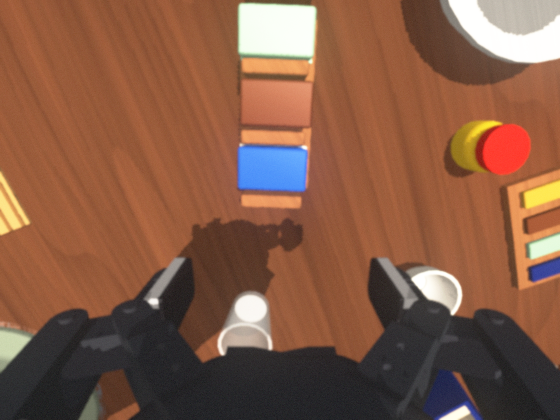

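The wrist picture shows the blue top between px (238,146) and (308,191), square to the jaws. I'll project it onto z = 0.102.

```bash
cat >> h.py <<'E'
def proj(p,s,pts,z):
    K=np.array(p['camera_matrix']);D=np.array(p['dist'])
    u=cv2.undistortPoints(np.array(pts,float).reshape(-1,1,2),K,D).reshape(-1,2)
    r=np.c_[u,np.ones(len(u))]
    if 'hand_eye' in p:
        H=np.array(p['hand_eye']);Rc=Ro.from_euler('xyz',s['tool_rot'])
        o=s['eef_pos']+Rc.apply(H[:3,3]);r=Rc.apply(r@H[:3,:3].T)
    else:
        R=np.array(p['R']);o=-R.T@np.array(p['t']);r=r@R
    return o+r*((z-o[2])/r[:,2])[:,None]
def rect(mask):
    c=max(cv2.findContours(mask.astype(np.uint8),0,2)[0],key=cv2.contourArea);return cv2.boxPoints(cv2.minAreaRect(c)),c
E
python3 - <<'E'
from h import *
s,p=look("wrist","w2",["blue_center","rack"])
for n in ["blue_center","celadon_center","brown_center"]:
    r=silhouettes(p,n)
    if r:
        b,c=rect(r[0]["region"]);print(n,r[0]["score"],b.round(0).tolist())
q=np.array([[239,146],[309,146],[306,191],[238,190],[272,168]])
P=proj(p,s,q,.102);print(P.round(4))
print(proj(p,s,[[238,4],[316,8],[314,57],[239,57]],.102).round(4))
to(.545,.231,.28,1.23)
E
```

```text
wrist blue_center []
wrist rack []
blue_center 0.66 [[233.0, 186.0], [234.0, 140.0], [305.0, 142.0], [304.0, 188.0]]
celadon_center 0.78 [[232.0, 55.0], [234.0, -1.0], [312.0, 2.0], [310.0, 58.0]]
brown_center 0.89 [[235.0, 122.0], [237.0, 74.0], [311.0, 78.0], [308.0, 126.0]]
[[0.5279 0.2572 0.102 ]
 [0.5872 0.236  0.102 ]
 [0.5716 0.1974 0.102 ]
 [0.5119 0.2198 0.102 ]
 [0.549  0.2285 0.102 ]]
[[0.569  0.3638 0.102 ]
 [0.6275 0.3397 0.102 ]
 [0.6144 0.3048 0.102 ]
 [0.5551 0.326  0.102 ]]
t 2.62 pos [0.5451 0.1997 0.3039] rpy [-3.1416 -0.      1.2295] F [-0.38  0.81  0.98] w 0.085
shift [ 0.295 -0.106  0.239] turn [-0. -0. -0.] j [-0.45  0.45  0.    1.72 -0.    0.97 -0.79]
```

```bash
python3 - <<'E'
from h import *
to(.549,.229,.23,1.212)
E
python3 -m jog '[[0.26,-0.13,0.3,0,0,0.01],[0.26,-0.13,0.6,0,0,0.01],[0.26,-0.13,0.74,0,0,0.01],[0.26,-0.13,0.74,0,0,0.01],[0.26,-0.13,0.74,0,0,0.01]]'; python3 - <<'E'
from h import *
look("wrist","w3")
to(.549,.229,.13,1.212)
E
```

```text
t 2.62 pos [0.5451 0.1997 0.3039] rpy [-3.1416 -0.      1.2295] F [-0.38  0.81  0.98] w 0.085
shift [ 0.289 -0.062  0.739] turn [-0.    -0.     0.011] j [-0.45  0.45  0.    1.72 -0.    0.97 -0.79]
time: 3.03
eef_pos: [0.5415, 0.2286, 0.2298]
tool_rot: [-3.141, 0.001, 1.214]
ft_force: [0.2, 0.5, 0.7]
width: 0.0854
t 3.08 pos [0.5419 0.2287 0.2308] rpy [ 3.1411e+00 -4.0000e-04  1.2138e+00] F [ 0.01  0.77 -0.32] w 0.0854
shift [0.027 0.065 1.008] turn [ 0.    -0.     0.001] j [-0.5   0.55 -0.    1.77  0.    0.82 -0.86]
```

View pics/w3.png

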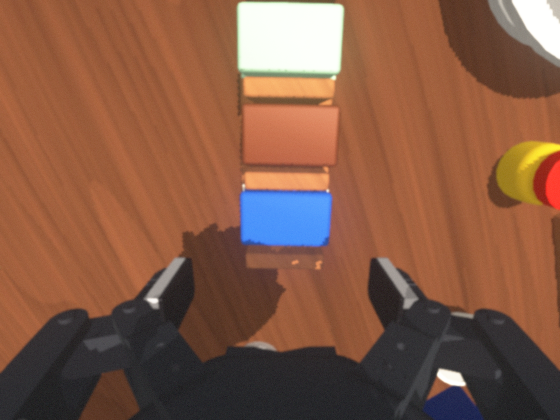

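```bash
python3 - <<'E'
from h import *
s,p=look("wrist","w4")
P=proj(p,s,[[241,190],[331,190],[330,246],[240,246]],.102);print(P.round(4),P.mean(0),p['camera_matrix'])
to(*P.mean(0)[:2],.13,1.212)
E
```

```text
[[0.5265 0.2618 0.102 ]
 [0.5844 0.2402 0.102 ]
 [0.571  0.2007 0.102 ]
 [0.5098 0.2236 0.102 ]] [0.54792746 0.23155675 0.102     ] [[298.47798683   0.         280.67372164]
 [  0.         298.47798683 207.73788575]
 [  0.           0.           1.        ]]
t 3.13 pos [0.5421 0.2288 0.2312] rpy [ 3.1404e+00 -1.2000e-03  1.2137e+00] F [ 0.13 -0.02  0.28] w 0.0855
shift [0.045 0.044 1.012] turn [ 0.001 -0.001  0.001] j [-0.5   0.55 -0.    1.77  0.    0.82 -0.86]
```

```bash
python3 -m jog '[[0.04,0.045,0.2,0,0,0],[0.04,0.045,0.4,0,0,0],[0.04,0.045,0.6,0,0,0],[0.04,0.045,0.8,0,0,0],[0.04,0.045,1,0,0,0],[0.04,0.045,1,0,0,0],[0.04,0.045,1,0,0,0]]'; python3 - <<'E'
from h import *
look("wrist","w5");look("side","s5")
to(.548,.231,.13,1.212)
E
```

```text
time: 3.72
eef_pos: [0.5474, 0.2309, 0.1306]
tool_rot: [3.142, 0.0, 1.214]
ft_force: [-0.0, 0.5, 0.4]
width: 0.0854
t 3.82 pos [0.5479 0.2312 0.1317] rpy [ 3.1400e+00 -1.6000e-03  1.2139e+00] F [ 0.6  -0.01  0.2 ] w 0.0852
shift [-0.002  0.002  0.017] turn [ 0.001 -0.001  0.001] j [-0.49  0.7  -0.01  1.81  0.01  0.63 -0.86]
```

View pics/w5.png

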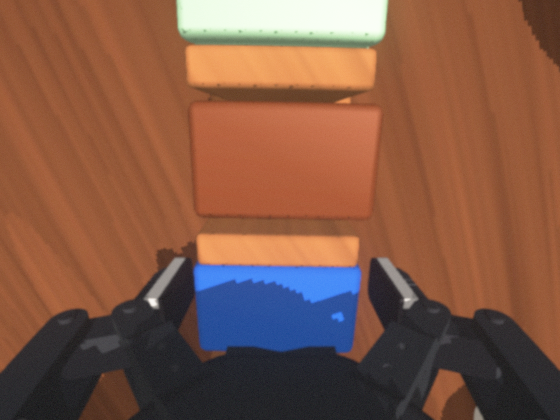

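View pics/s5.png

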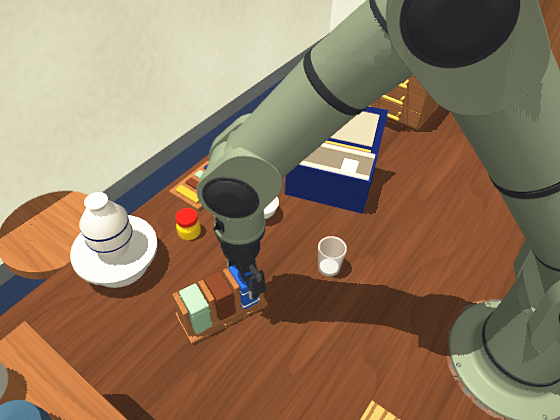

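The fingers straddle the blue caddy (top px 195–360, fingers at 190 and 370). Closing now.

```bash
python3 -m jog '[[0,0,0.05,0,0,0],[0,0,0.05,0,0,0]]'; python3 -m jog '[[0,0,0,0,0,0],[0,0,0,0,0,0],[0,0,0,0,0,0],[0,0,0,0,0,0],[0,0,0,0,0,0],[0,0,0,0,0,0]]' 1;  python3 -m jog '[[0,0,0,0,0,0],[0,0,0,0,0,0]]'; python3 -m jog '[[0,0,-0.05,0,0,0],[0,0,-0.2,0,0,0],[0,0,-0.4,0,0,0],[0,0,-0.6,0,0,0],[0,0,-0.8,0,0,0],[0,0,-1,0,0,0],[0,0,-1,0,0,0],[0,0,-1,0,0,0]]'; python3 - <<'E'
from h import *
look("wrist","w6")
look("side","s6")
to(.565,.085,.22,.32)
E
```

```text
time: 3.98
eef_pos: [0.5473, 0.2311, 0.1254]
tool_rot: [3.141, -0.001, 1.214]
ft_force: [-0.7, -0.1, 0.2]
width: 0.0852
time: 4.48
eef_pos: [0.5471, 0.2311, 0.1255]
tool_rot: [3.141, -0.0, 1.214]
ft_force: [-1.4, -1.3, 7.1]
width: 0.0632
time: 4.65
eef_pos: [0.5472, 0.2311, 0.1255]
tool_rot: [3.141, -0.0, 1.214]
ft_force: [-2.7, -0.3, 7.1]
width: 0.0634
time: 5.32
eef_pos: [0.5473, 0.2311, 0.2258]
tool_rot: [3.14, -0.001, 1.214]
ft_force: [0.2, -0.6, -3.4]
width: 0.0632
t 5.42 pos [0.5466 0.2308 0.2241] rpy [-3.1408e+00  9.0000e-04  1.2142e+00] F [-1.47 -0.82 -3.5 ] w 0.0635
shift [-1.302  0.681  0.042] turn [-0.     0.001  0.569] j [-0.5   0.57 -0.    1.76  0.    0.82 -0.86]
```

View pics/w6.png

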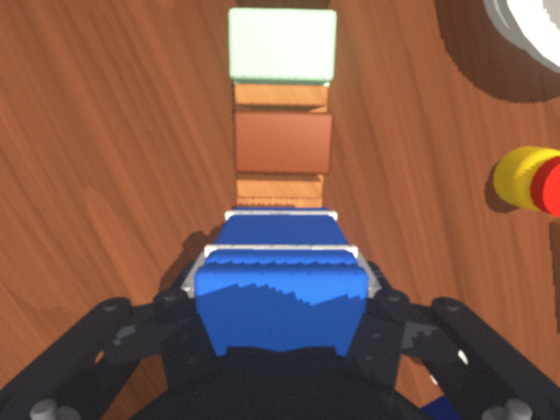

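View pics/s6.png

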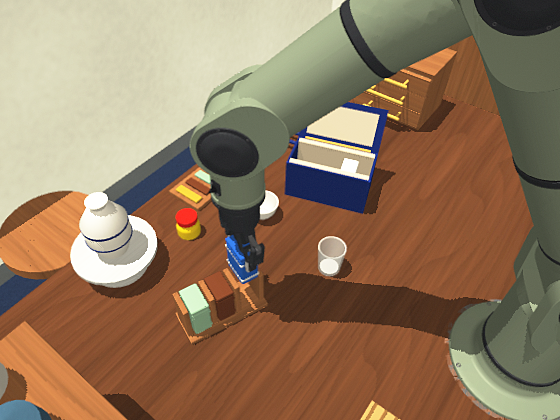

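```bash
python3 -m jog '[[0,0,-0.3,0,0,0],[-0.2,0.1,-0.3,0,0,0],[-0.45,0.22,-0.3,0,0,0],[-0.7,0.35,-0.3,0,0,0],[-0.9,0.45,-0.3,0,0,0],[-0.9,0.45,-0.3,0,0,0]]';  python3 -m jog '[[0,0,0,0,0,0.07],[0,0,0,0,0,0.14],[0,0,0,0,0,0.21],[0,0,0,0,0,0.28],[0,0,0,0,0,0.35],[0,0,0,0,0,0.42],[0,0,0,0,0,0.49],[0,0,0,0,0,0.569],[0,0,0,0,0,0.569],[0,0,0,0,0,0.569]]'; python3 - <<'E'
from h import *
to(.565,.085,.15,.32)
E
```

```text
time: 5.92
eef_pos: [0.558, 0.1256, 0.2538]
tool_rot: [-3.141, 0.003, 1.209]
ft_force: [0.5, -0.0, -3.8]
width: 0.0639
time: 6.75
eef_pos: [0.5575, 0.1313, 0.254]
tool_rot: [3.141, 0.001, 0.325]
ft_force: [-0.2, -0.3, -2.9]
width: 0.0633
t 6.75 pos [0.5575 0.1313 0.254 ] rpy [3.1412e+00 1.5000e-03 3.2470e-01] F [-0.23 -0.26 -2.93] w 0.0633
shift [-0.075  0.462  1.041] turn [0.    0.001 0.003] j [-0.5   0.51  0.24  1.8  -0.15  0.85 -1.44]
```

```bash
python3 -m jog '[[-0.07,0.2,0.2,0,0,0],[-0.07,0.46,0.4,0,0,0],[-0.07,0.46,0.7,0,0,0],[-0.07,0.46,1,0,0,0],[-0.07,0.46,1,0,0,0],[-0.07,0.46,1,0,0,0]]'; python3 - <<'E'
from h import *
s,p=look("wrist","w7");look("scene","c7",["blue_center"]);look("side","s7",["blue_center"])
to(.565,.085,.117,.32)
E
```

```text
time: 7.25
eef_pos: [0.565, 0.085, 0.1541]
tool_rot: [-3.141, 0.003, 0.323]
ft_force: [0.3, -0.8, -2.3]
width: 0.0633
scene blue_center [([0.5681, 0.0853, 0.0852], 0.73)]
side blue_center [([0.5686, 0.0848, 0.0868], 0.84)]
t 7.5 pos [0.5663 0.0855 0.1565] rpy [ 3.1416e+00 -2.2000e-03  3.2150e-01] F [ 0.3  -0.96 -3.2 ] w 0.0637
shift [-0.014  0.     0.395] turn [ 0.    -0.001  0.001] j [-0.39  0.65  0.2   1.86 -0.2   0.65 -1.33]
```

View pics/c7.png

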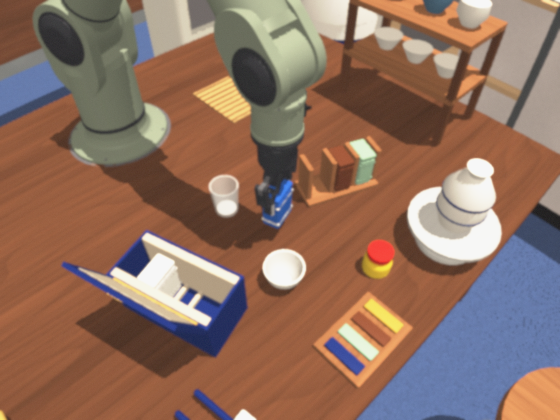

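View pics/s7.png

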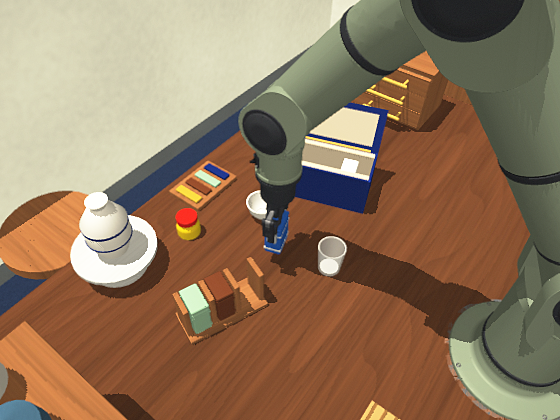

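The caddy hangs upright over the free spot (scene px ~277,203). I'll lower it gently, then release.

```bash
python3 -m jog '[[0,0,0.1,0,0,0],[0,0,0.2,0,0,0],[0,0,0.28,0,0,0],[0,0,0.34,0,0,0],[0,0,0.38,0,0,0],[0,0,0.38,0,0,0]]';  python3 -m jog '[[0,0,0.01,0,0,0],[0,0,0.02,0,0,0],[0,0,0.02,0,0,0]]'; python3 -c "
from h import *
to(.565,.085,.1135,.32)"
```

```text
time: 8.0
eef_pos: [0.5652, 0.085, 0.1157]
tool_rot: [-3.141, 0.002, 0.32]
ft_force: [0.6, -0.7, -3.3]
width: 0.0632
time: 8.25
eef_pos: [0.5657, 0.0851, 0.115]
tool_rot: [-3.142, -0.0, 0.32]
ft_force: [0.3, -0.1, -2.3]
width: 0.0637
t 8.25 pos [0.5657 0.0851 0.115 ] rpy [-3.1416e+00 -2.0000e-04  3.2040e-01] F [ 0.29 -0.11 -2.33] w 0.0637
shift [-0.007 -0.001  0.015] turn [-0. -0.  0.] j [-0.37  0.71  0.17  1.88 -0.21  0.57 -1.31]
```

```bash
python3 -m jog '[[0,0,0.01,0,0,0],[0,0,0.02,0,0,0],[0,0,0.025,0,0,0],[0,0,0.025,0,0,0]]'; python3 -m jog '[[0,0,0,0,0,0],[0,0,0,0,0,0],[0,0,0,0,0,0],[0,0,0,0,0,0],[0,0,0,0,0,0]]' 0;python3 -m jog '[[0,0,-0.2,0,0,0],[0,0,-0.5,0,0,0],[0,0,-0.8,0,0,0],[0,0,-1,0,0,0],[0,0,-1,0,0,0],[0,0,-1,0,0,0]]'; python3 - <<'E'
from h import *
s,p=look("wrist","w8");look("scene","c8",["blue_center"]);look("side","s8",["blue_center"])
to(.565,.085,.215,1.88)
E
```

```text
time: 8.58
eef_pos: [0.5659, 0.0851, 0.1135]
tool_rot: [-3.141, -0.001, 0.32]
ft_force: [-5.7, 0.7, 17.6]
width: 0.0636
time: 9.0
eef_pos: [0.5657, 0.0851, 0.1124]
tool_rot: [3.142, -0.0, 0.32]
ft_force: [-0.5, 0.5, 0.0]
width: 0.0853
time: 9.5
eef_pos: [0.566, 0.0853, 0.2132]
tool_rot: [-3.142, -0.002, 0.32]
ft_force: [0.0, 0.5, 0.0]
width: 0.0853
scene blue_center [([0.5682, 0.0873, 0.0444], 0.85)]
side blue_center [([0.5684, 0.0833, 0.046], 0.94)]
t 9.75 pos [0.5653 0.085  0.2114] rpy [-3.1415e+00  1.6000e-03  3.2040e-01] F [0.42 0.17 0.15] w 0.0853
shift [-0.003 -0.001 -0.036] turn [-0.001  0.001 -0.993] j [-0.41  0.57  0.22  1.83 -0.17  0.76 -1.35]
```

View pics/w8.png

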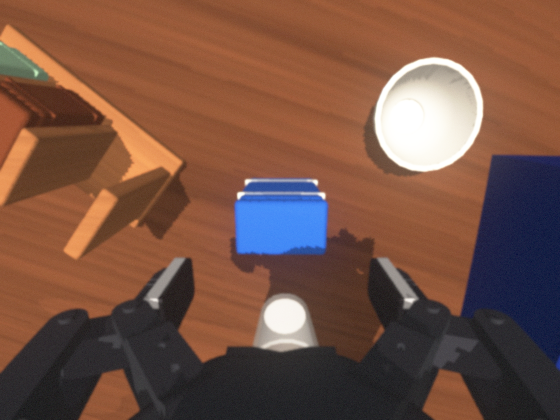

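The caddy stands upright, with its top at px (236–327, 198–254). Now I'll measure it and turn the gripper 90°.

```bash
python3 - <<'E'
from h import *
s,p=look("wrist","w8b")
P=proj(p,s,[[236,198],[327,198],[326,255],[237,255]],.09);print(P.round(4),P.mean(0))
E
python3 -m jog '[[0,0,-0.1,0,0,-0.07],[0,0,-0.2,0,0,-0.14],[0,0,-0.3,0,0,-0.21],[0,0,-0.3,0,0,-0.28],[0,0,-0.3,0,0,-0.35],[0,0,-0.3,0,0,-0.42],[0,0,-0.3,0,0,-0.49],[0,0,-0.3,0,0,-0.56],[0,0,-0.3,0,0,-0.63],[0,0,-0.3,0,0,-0.7]]'
python3 -m jog '[[0,0,0,0,0,-0.07],[0,0,0,0,0,-0.14],[0,0,0,0,0,-0.21],[0,0,0,0,0,-0.29],[0,0,0,0,0,-0.29],[0,0,0,0,0,-0.29]]'
python3 - <<'E'
from h import *
s,p=look("wrist","w9")
look("wrist","w9",["pocket","box","white_center","lid_hinge"])
to(.567,.085,.15,1.88)
E
```

```text
[[0.5777 0.1195 0.09  ]
 [0.5968 0.062  0.09  ]
 [0.5577 0.0478 0.09  ]
 [0.538  0.1075 0.09  ]] [0.5675407  0.08421376 0.09      ]
time: 10.63
eef_pos: [0.5655, 0.085, 0.2418]
tool_rot: [-3.141, 0.0, 1.425]
ft_force: [-0.1, 0.3, -0.3]
width: 0.0856
time: 11.13
eef_pos: [0.5656, 0.0848, 0.242]
tool_rot: [-3.141, -0.0, 1.871]
ft_force: [-0.1, 0.3, -0.1]
width: 0.0857
wrist pocket []
wrist box []
wrist white_center []
wrist lid_hinge []
t 11.43 pos [0.5656 0.0852 0.2423] rpy [-3.1415e+00  1.0000e-04  1.8742e+00] F [-0.56 -0.86 -0.2 ] w 0.0856
shift [-0.006  0.013  0.923] turn [-0.     0.    -0.004] j [-0.13  0.51 -0.17  1.8   0.11  0.84 -0.05]
```

View pics/w9.png

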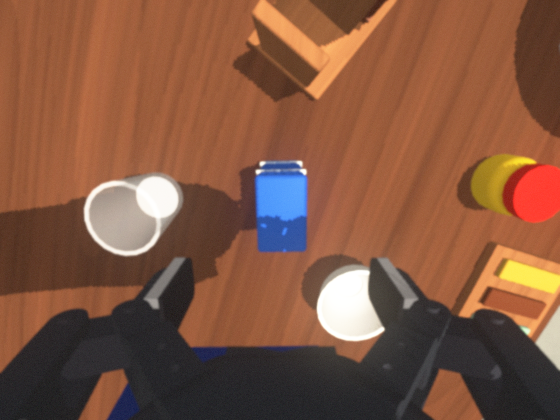

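```bash
python3 -m jog '[[-0.4,0.1,-0.4,0,0,0],[-0.7,0,-0.8,0,0,0],[-1,0,-0.9,0,0,0],[-1,0,-0.9,0,0,0]]'
python3 -m jog '[[-0.4,0,0,0,0,0],[-0.8,0,0,0,0,0],[-1,0,0,0,0,0],[-1,0,0,0,0,0],[-1,0,0,0,0,0]]'
python3 - <<'E'
from h import *
s,p=look("wrist","w10",["pocket","box","white_center","lid_hinge","lid_edge"])
to(.626,-.169,.33,1.88)
E
```

```text
time: 11.77
eef_pos: [0.5972, -0.0154, 0.3362]
tool_rot: [3.137, 0.003, 1.87]
ft_force: [-0.1, -1.6, 0.2]
width: 0.0852
time: 12.18
eef_pos: [0.6256, -0.1068, 0.3319]
tool_rot: [-3.141, -0.0, 1.873]
ft_force: [-0.6, 1.3, -0.5]
width: 0.0853
wrist pocket [([0.627, -0.1676, 0.0149], 0.63)]
wrist box [([0.5842, -0.1879, -0.0041], 0.6)]
wrist white_center []
wrist lid_hinge [([0.604, -0.2408, 0.1197], 0.76)]
wrist lid_edge [([0.5833, -0.1875, -0.0015], 0.18)]
t 12.48 pos [ 0.6256 -0.1047  0.3325] rpy [ 3.1414e+00 -1.0000e-04  1.8767e+00] F [ 0.35  0.09 -0.18] w 0.0853
shift [-0.614 -0.19   0.025] turn [ 0.    -0.    -0.002] j [ 0.16  0.51 -0.13  1.54  0.07  1.1   0.32]
```

View pics/w10.png

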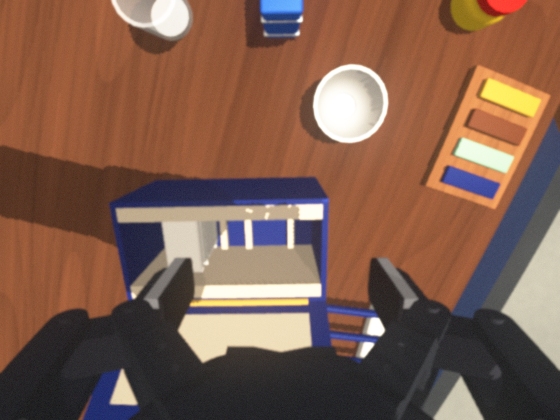

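```bash
python3 - <<'E'
import cv2
i=cv2.imread('pics/w10.png')[165:325,95:345]
cv2.imwrite('pics/w10z.png',cv2.resize(i,None,fx=3.2,fy=3.2,interpolation=cv2.INTER_CUBIC))
E
```

```text
(no output)
```

View pics/w10z.png

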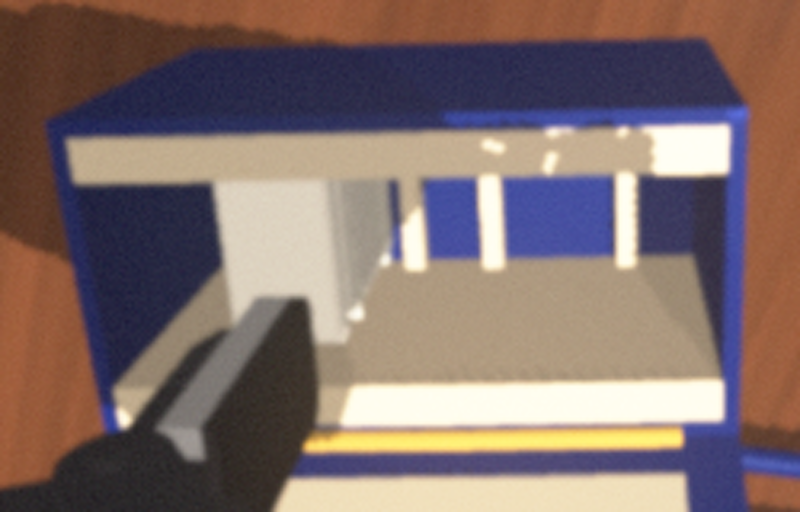

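```bash
python3 - <<'E'
from h import *
s,p=look("wrist","w11")
f=lambda a:np.array(a)/3.2+[95,165]
R=proj(p,s,f([[48,123],[746,105],[72,185],[728,175],[722,380],[600,380],[600,178],[728,130],[722,420]]),.118)
for a,b in zip("outBL outBR foamBL foamBR foamFR foamFm foamBm inR1 inR2".split(),R):print(a,b.round(4))
G=proj(p,s,f([[505,200],[505,265],[615,200],[616,265]]),.022);print(G.round(4))
# box frame fit
a=np.arctan2(*(R[1]-R[0])[[1,0]]);print('box y dir deg',np.degrees(a),'len',np.linalg.norm(R[1]-R[0]))
a2=np.arctan2(*(R[3]-R[2])[[1,0]]);print(np.degrees(a2),np.linalg.norm(R[3]-R[2]))
for ang in (a,):
    yh=np.array([np.cos(ang),np.sin(ang)]);xh=np.array([yh[1],-yh[0]])
    print('x: outB',R[:2,:2]@xh,'foamB',R[[2,3,6],:2]@xh,'foamF',R[[4,5],:2]@xh)
    print('y: outL/R',R[:2,:2]@yh,'inner',R[[2,3,4,7,8],:2]@yh,'ribs',G[:,:2]@yh)
    for n,P in dict(net=[.6265,-.1685],netw=[.627,-.1676]).items(): print(n,np.dot(P,xh),np.dot(P,yh))
E
```

```text
outBL [ 0.4646 -0.1645  0.118 ]
outBR [ 0.6721 -0.0932  0.118 ]
foamBL [ 0.4752 -0.1829  0.118 ]
foamBR [ 0.6745 -0.1163  0.118 ]
foamFR [ 0.6975 -0.1859  0.118 ]
foamFm [ 0.6581 -0.1982  0.118 ]
foamBm [ 0.6362 -0.1294  0.118 ]
inR1 [ 0.6695 -0.1024  0.118 ]
inR2 [ 0.7028 -0.2006  0.118 ]
[[ 0.6113 -0.1822  0.022 ]
 [ 0.6195 -0.2111  0.022 ]
 [ 0.6559 -0.1682  0.022 ]
 [ 0.6655 -0.1966  0.022 ]]
box y dir deg 18.979179072286943 len 0.2193444455389662
18.466688172748523 0.21009057720508156
x: outB [0.30668889 0.30668889] foamB [0.32749866 0.32937782 0.32931275] foamF [0.40266305 0.40149579]
y: outL/R [0.38587886 0.60522331] inner [0.38988991 0.59997209 0.59911072 0.59976243 0.59935667] ribs [0.51878599 0.51718541 0.56550716 0.56535698]
net 0.3630929773105363 0.5376411347988268
netw 0.3624045164389171 0.5384066552938167
```

The box fit gives the y direction at 18.6° and the pocket at (0.6295, -0.1686), consistent with the networks. Going back to regrasp.

```bash
python3 -m jog '[[0.4,0,0,0,0,0],[0.8,0,0,0,0,0],[1,0,0,0,0,0],[1,0,0,0,0,0]]'
python3 -c "
from h import *
to(.567,.0852,.25,1.891)"
```

```text
time: 12.87
eef_pos: [0.5946, -0.0047, 0.3329]
tool_rot: [3.141, -0.002, 1.882]
ft_force: [0.4, 0.4, -0.6]
width: 0.0851
t 12.87 pos [ 0.5946 -0.0047  0.3329] rpy [ 3.1408e+00 -1.9000e-03  1.8818e+00] F [ 0.39  0.44 -0.62] w 0.0851
shift [0.939 0.012 0.83 ] turn [ 0.    -0.001 -0.006] j [ 0.02  0.45 -0.16  1.64  0.08  1.06  0.15]
```

```bash
python3 -m jog '[[0.35,0,0.1,0,0,-0.006],[0.7,0,0.3,0,0,-0.01],[0.94,0.01,0.6,0,0,-0.01],[0.94,0.01,0.83,0,0,-0.01],[0.94,0.01,0.83,0,0,-0.01],[0.94,0.01,0.83,0,0,-0.01]]'
python3 -c "
from h import *
to(.567,.0852,.16,1.891)"
```

```text
time: 13.37
eef_pos: [0.5683, 0.0792, 0.2493]
tool_rot: [-3.14, 0.0, 1.891]
ft_force: [0.7, -0.4, 0.9]
width: 0.0851
t 13.37 pos [0.5683 0.0792 0.2493] rpy [-3.1400e+00  2.0000e-04  1.8912e+00] F [ 0.72 -0.38  0.94] w 0.0851
shift [0.061 0.008 0.893] turn [-0.001  0.     0.   ] j [-0.11  0.51 -0.18  1.78  0.12  0.86 -0.02]
```

```bash
python3 -m jog '[[0.06,0,0.3,0,0,0],[0.06,0,0.6,0,0,0],[0.06,0,0.8,0,0,0],[0.06,0,0.8,0,0,0],[0.06,0,0.8,0,0,0]]'
python3 - <<'E'
from h import *
s,p=look("wrist","w12")
to(.567,.0852,.118,1.891)
E
```

```text
time: 13.78
eef_pos: [0.5673, 0.0846, 0.1706]
tool_rot: [3.141, 0.0, 1.89]
ft_force: [0.5, 1.1, -0.2]
width: 0.0856
t 13.83 pos [0.5676 0.0848 0.1713] rpy [3.1397e+00 5.0000e-04 1.8900e+00] F [ 0.17 -0.63  0.09] w 0.0854
shift [ 0.006 -0.006  0.533] turn [ 0.001  0.    -0.001] j [-0.14  0.62 -0.16  1.84  0.15  0.7  -0.06]
```

View pics/w12.png

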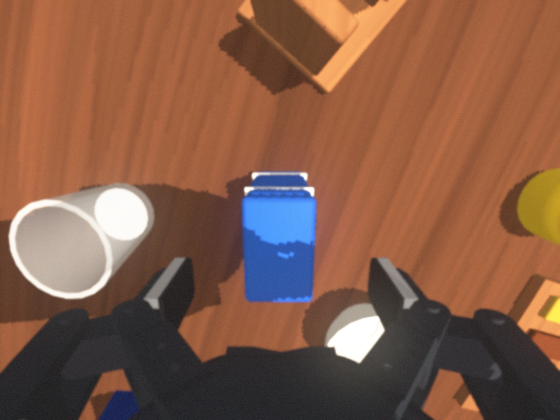

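The caddy sits centred between the fingers (px 243–315). Descending and gripping.

```bash
python3 -m jog '[[0,0,0.15,0,0,0],[0,0,0.3,0,0,0],[0,0,0.45,0,0,0],[0,0,0.53,0,0,0],[0,0,0.53,0,0,0],[0,0,0.53,0,0,0]]'
python3 -m jog '[[0,0,0,0,0,0],[0,0,0,0,0,0],[0,0,0,0,0,0],[0,0,0,0,0,0],[0,0,0,0,0,0],[0,0,0,0,0,0],[0,0,0,0,0,0],[0,0,0,0,0,0]]' 1
python3 -m jog '[[0,0,-0.1,0,0,0],[0,0,-0.4,0,0,0],[0,0,-0.8,0,0,0],[0,0,-1,0,0,0],[0,0,-1,0,0,0],[0,0,-1,0,0,0]]'
python3 - <<'E'
from h import *
s,p=look("wrist","w13")
to(.6295,-.1686,.275,1.895)
E
```

```text
time: 14.33
eef_pos: [0.5671, 0.0853, 0.1176]
tool_rot: [3.14, 0.0, 1.891]
ft_force: [-0.1, 0.1, 0.9]
width: 0.0851
time: 15.0
eef_pos: [0.5667, 0.0854, 0.117]
tool_rot: [3.141, 0.0, 1.891]
ft_force: [-1.8, -0.8, 7.4]
width: 0.0395
time: 15.5
eef_pos: [0.5668, 0.0853, 0.2177]
tool_rot: [3.14, 0.0, 1.891]
ft_force: [-0.7, 0.1, -3.1]
width: 0.0392
t 15.55 pos [0.5662 0.0853 0.2165] rpy [-3.1416e+00  1.0000e-04  1.8911e+00] F [-0.12  0.09 -4.27] w 0.0394
shift [-2.609 -0.199 -0.585] turn [-0.     0.    -0.002] j [-0.13  0.55 -0.18  1.81  0.13  0.79 -0.05]
```

View pics/w13.png

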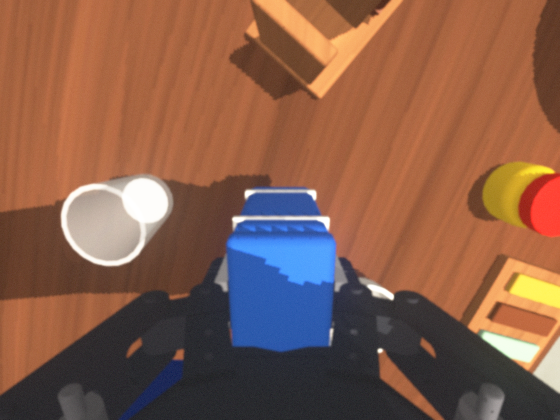

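```bash
python3 -m jog '[[-0.1,0,-0.3,0,0,0],[-0.4,0,-0.6,0,0,0],[-0.75,0,-0.6,0,0,0],[-1,0,-0.6,0,0,0]]'
python3 -m jog '[[-0.35,0,0,0,0,0],[-0.7,0,0,0,0,0],[-1,-0.1,0,0,0,0],[-1,-0.2,0,0,0,0],[-1,-0.2,0,0,0,0]]'
python3 -c "
from h import *
to(.6295,-.1686,.275,1.895)"
```

```text
time: 15.88
eef_pos: [0.5986, -0.0122, 0.2767]
tool_rot: [3.141, 0.001, 1.89]
ft_force: [0.1, -0.5, -3.6]
width: 0.0392
time: 16.3
eef_pos: [0.6087, -0.1137, 0.2744]
tool_rot: [-3.138, -0.001, 1.887]
ft_force: [-0.5, -0.6, -3.6]
width: 0.0394
t 16.3 pos [ 0.6087 -0.1137  0.2744] rpy [-3.1376e+00 -6.0000e-04  1.8872e+00] F [-0.54 -0.6  -3.58] w 0.0394
shift [-0.586  0.027 -0.007] turn [-0.003 -0.    -0.005] j [ 0.19  0.55 -0.15  1.64  0.1   0.97  0.32]
```

```bash
python3 -m jog '[[-0.2,0.02,0,0,0,0],[-0.4,0.02,0,0,0,0],[-0.57,0.02,0,0,0,-0.004],[-0.57,0.02,0,0,0,-0.004],[-0.57,0.02,0,0,0,-0.004],[-0.57,0.02,0,0,0,-0.004]]'
python3 - <<'E'
from h import *
look("wrist","w14");look("scene","c14",["blue_center","pocket"]);look("side","s14",["blue_center","pocket"])
to(.6295,-.1686,.275,1.895)
E
```

```text
time: 16.8
eef_pos: [0.6301, -0.1632, 0.2753]
tool_rot: [-3.14, -0.001, 1.898]
ft_force: [-0.5, 0.3, -2.2]
width: 0.0393
scene blue_center [([0.6305, -0.1644, 0.203], 0.71)]
scene pocket [([0.6289, -0.1677, 0.0155], 0.91)]
side blue_center [([0.6291, -0.1646, 0.202], 0.73)]
side pocket [([0.6235, -0.1755, 0.0124], 0.85)]
t 17.15 pos [ 0.6304 -0.1639  0.2765] rpy [3.1416 0.     1.8979] F [-0.31  0.83 -3.75] w 0.0389
shift [-0.042 -0.023  0.015] turn [0.    0.    0.002] j [ 0.26  0.59 -0.15  1.55  0.1   1.01  0.41]
```

View pics/c14.png

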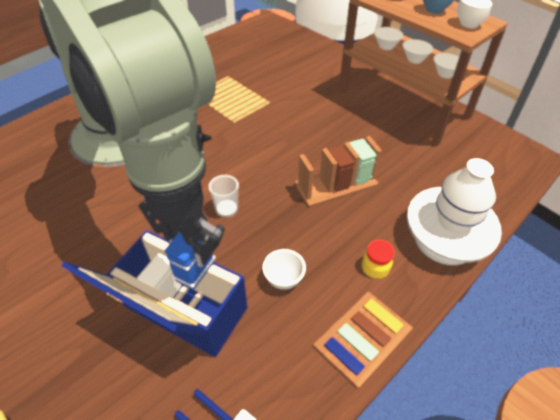

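View pics/s14.png

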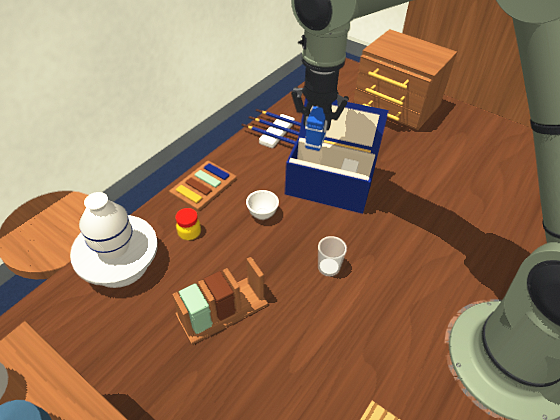

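View pics/w14.png

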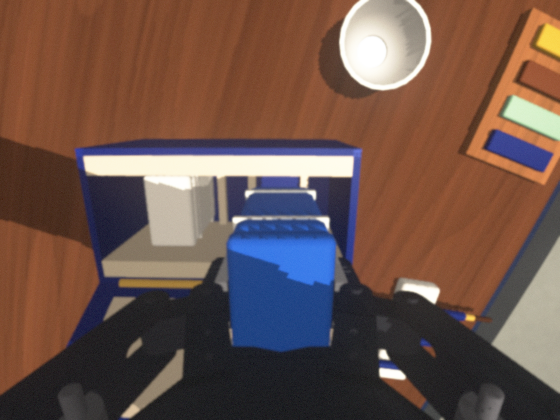

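```bash
python3 - <<'E'
import cv2
i=cv2.imread('pics/w14.png')[130:300,65:375]
cv2.imwrite('pics/w14z.png',cv2.resize(i,None,fx=2.5,fy=2.5,interpolation=cv2.INTER_CUBIC))
E
```

```text
(no output)
```

View pics/w14z.png

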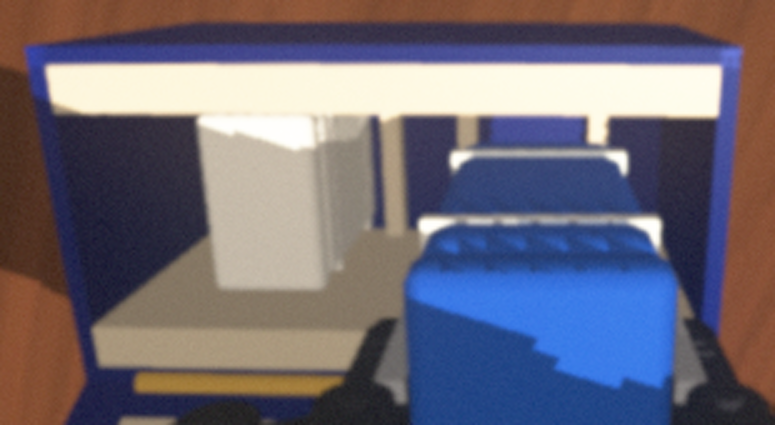

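```bash
python3 - <<'E'
from h import *
s,p=look("wrist","w15")
f=lambda a:np.array(a)/2.5+[65,130]
R=proj(p,s,f([[28,50],[740,50],[50,114],[720,116],[95,325],[365,328]]),.118)
G=proj(p,s,f([[479,130],[588,130]]),.022)
a=np.arctan2(*(R[1]-R[0])[[1,0]]);a2=np.arctan2(*(R[3]-R[2])[[1,0]]);print(np.degrees([a,a2]),np.linalg.norm(R[1]-R[0]))
ang=np.radians(18.7);yh=np.array([np.cos(ang),np.sin(ang)]);xh=np.array([yh[1],-yh[0]])
print('x outB',R[:2,:2]@xh+.058,'foam mid',(R[2:4,:2]@xh).mean()/2+(R[4:,:2]@xh).mean()/2, R[2:,:2]@xh)
print('y',R[:2,:2]@yh,(R[:2,:2]@yh).mean()+.046,'inner',R[2:4,:2]@yh,(R[2:4,:2]@yh).mean()+.046,'ribs',G[:,:2]@yh,(G[:,:2]@yh).mean())
for P in ([.6295,-.1686],s['eef_pos'][:2]):print(np.dot(P,xh),np.dot(P,yh))
E
```

```text
[18.4575998 18.3983311] 0.22021153275691974
x outB [0.36517467 0.36610632] foam mid 0.3645796408316989 [0.32737984 0.32849516 0.40107241 0.40137116]
y [0.38627353 0.6064831 ] 0.5423783150391126 inner [0.3898554  0.60168584] 0.5417706209929815 ribs [0.51864922 0.56698919] 0.5428192046966811
0.3615255304016637 0.5422135196283802
0.3573247579695395 0.5445453413334702
```

```bash
python3 -c "
from h import *
to(.6296,-.1701,.2,1.895)"
```

```text
t 17.2 pos [ 0.6304 -0.164   0.2765] rpy [3.1415 0.     1.8978] F [ 0.58  0.87 -3.22] w 0.0393
shift [-0.056 -0.027  0.765] turn [0.    0.    0.002] j [ 0.26  0.59 -0.15  1.55  0.1   1.01  0.41]
```

```bash
python3 -m jog '[[-0.06,-0.025,0,0,0,0.002],[-0.06,-0.025,0.2,0,0,0.002],[-0.06,-0.025,0.4,0,0,0.002],[-0.06,-0.025,0.6,0,0,0.002],[-0.06,-0.025,0.76,0,0,0.002],[-0.06,-0.025,0.76,0,0,0.002],[-0.06,-0.025,0.76,0,0,0.002]]'
python3 - <<'E'
from h import *
look("wrist","w16");look("scene","c16",["blue_center"]);look("side","s16",["blue_center"])
to(.6296,-.1701,.129,1.895)
E
```

```text
time: 17.78
eef_pos: [0.6297, -0.1711, 0.2002]
tool_rot: [-3.141, -0.0, 1.894]
ft_force: [0.8, -0.5, -2.9]
width: 0.0393
scene blue_center [([0.6317, -0.1698, 0.1282], 0.95), ([0.5902, 0.3406, 0.059], 0.29)]
side blue_center [([0.6248, -0.1752, 0.0132], 0.71), ([0.6292, -0.1713, 0.1269], 0.63)]
t 18.03 pos [ 0.6303 -0.1709  0.2015] rpy [3.1403e+00 8.0000e-04 1.8943e+00] F [ 0.95  0.17 -3.12] w 0.0392
shift [ 0.01  -0.005  0.725] turn [ 0.001  0.001 -0.   ] j [ 0.26  0.68 -0.14  1.6   0.11  0.87  0.41]
```

View pics/w16.png

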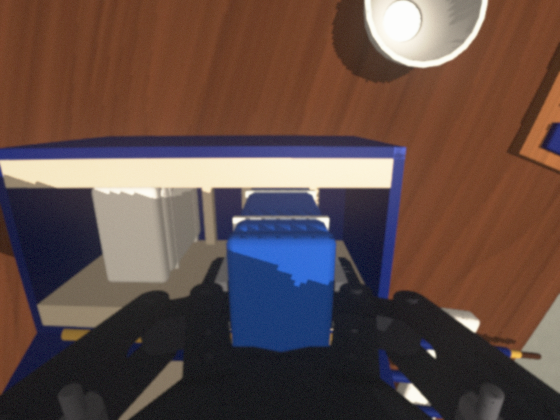

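View pics/s16.png

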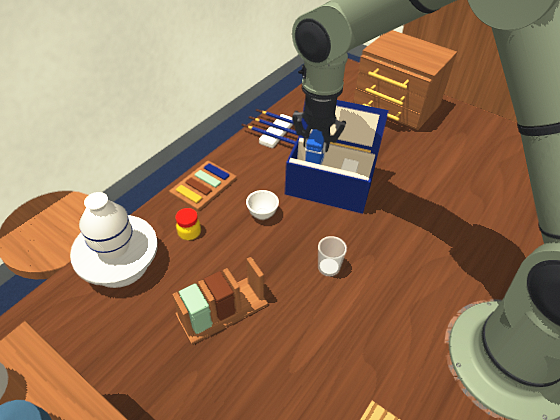

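The caddy's foot is already in the channel with no contact force. Continuing down.

```bash
python3 -m jog '[[0.01,0,0.15,0,0,0],[0.01,0,0.3,0,0,0],[0.01,0,0.42,0,0,0],[0.01,0,0.52,0,0,0],[0.01,0,0.52,0,0,0]]'
python3 -c "
from h import *
to(.6296,-.1701,.129,1.895)"
```

```text
time: 18.45
eef_pos: [0.6289, -0.1696, 0.1466]
tool_rot: [-3.14, -0.001, 1.894]
ft_force: [-1.0, 1.2, -2.6]
width: 0.0393
t 18.45 pos [ 0.6289 -0.1696  0.1466] rpy [-3.1395e+00 -1.2000e-03  1.8945e+00] F [-0.99  1.23 -2.57] w 0.0393
shift [-0.007  0.005  0.176] turn [-0.001 -0.001 -0.   ] j [ 0.26  0.75 -0.13  1.63  0.13  0.77  0.39]
```

```bash
python3 -m jog '[[0,0,0.05,0,0,0],[0,0,0.1,0,0,0],[0,0,0.14,0,0,0],[0,0,0.14,0,0,0]]'
python3 -m jog '[[0,0,0.015,0,0,0],[0,0,0.03,0,0,0],[0,0,0.03,0,0,0]]'
python3 -c "
from h import *
to(.6296,-.1701,.129,1.895)"
```

```text
time: 18.78
eef_pos: [0.6294, -0.1697, 0.1338]
tool_rot: [-3.141, -0.0, 1.894]
ft_force: [-0.7, -0.1, -2.5]
width: 0.0393
time: 19.03
eef_pos: [0.6296, -0.1698, 0.1313]
tool_rot: [-3.142, 0.0, 1.894]
ft_force: [-0.2, 0.6, -2.7]
width: 0.0394
t 19.03 pos [ 0.6296 -0.1698  0.1313] rpy [-3.1416  0.      1.8943] F [-0.16  0.63 -2.75] w 0.0394
shift [-0.003 -0.001  0.023] turn [-0.  0. -0.] j [ 0.26  0.77 -0.13  1.64  0.13  0.74  0.39]
```

```bash
python3 -m jog '[[0,0,0.01,0,0,0],[0,0,0.02,0,0,0],[0,0,0.025,0,0,0],[0,0,0.025,0,0,0],[0,0,0.025,0,0,0]]'
python3 - <<'E'
from h import *
look("wrist","w17");look("scene","c17",["blue_center"]);look("side","s17",["blue_center"])
to(.6296,-.1701,.129,1.895)
E
```

```text
time: 19.45
eef_pos: [0.6297, -0.1697, 0.1291]
tool_rot: [3.141, 0.0, 1.894]
ft_force: [-1.3, 0.5, 1.8]
width: 0.0391
scene blue_center [([0.6317, -0.1693, 0.0566], 0.81)]
side blue_center [([0.6287, -0.1707, 0.0572], 0.62)]
t 19.7 pos [ 0.6296 -0.1698  0.1291] rpy [3.1415e+00 1.0000e-04 1.8943e+00] F [-2.14  1.06  5.06] w 0.0394
shift [-0.003 -0.001  0.001] turn [ 0.  0. -0.] j [ 0.26  0.77 -0.13  1.64  0.13  0.74  0.39]
```

View pics/w17.png

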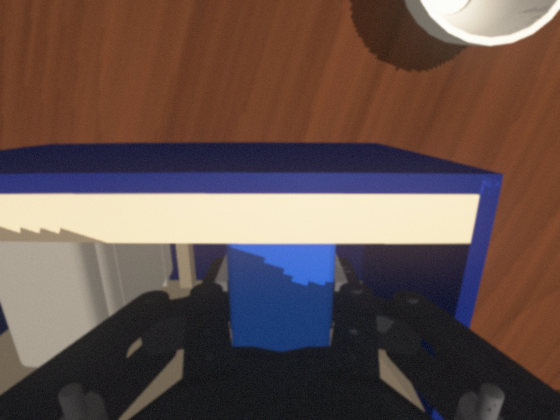

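Touching the floor (force +5 N against -2.7 N hanging), centre at z ≈ 0.057. I'll release with a partial opening so the fingers stay clear of the end wall.

```bash
python3 -m jog '[[0,0,0,0,0,0],[0,0,0,0,0,0],[0,0,0,0,0,0],[0,0,0,0,0,0],[0,0,0,0,0,0]]' 0.35
python3 -m jog '[[0,0,-0.1,0,0,0],[0,0,-0.3,0,0,0],[0,0,-0.6,0,0,0],[0,0,-0.9,0,0,0],[0,0,-1,0,0,0],[0,0,-1,0,0,0]]'
python3 -m jog '[[0,0,-0.4,0,0,0],[0,0,-0.8,0,0,0],[0,0,-1,0,0,0],[0,0,-1,0,0,0],[0,0,-1,0,0,0]]'
python3 - <<'E'
from h import *
look("wrist","w18",["lid_edge","lid_hinge"]);look("scene","c18",["blue_center","lid_edge"]);look("side","s18",["blue_center","lid_edge"])
to(.6296,-.1701,.33,1.895)
E
```

```text
time: 20.12
eef_pos: [0.6261, -0.1718, 0.1276]
tool_rot: [-3.134, -0.001, 1.892]
ft_force: [-22.1, -6.7, 3.4]
width: 0.055
time: 20.62
eef_pos: [0.6308, -0.1701, 0.2319]
tool_rot: [3.137, 0.002, 1.894]
ft_force: [0.8, 0.6, -0.6]
width: 0.0558
time: 21.03
eef_pos: [0.6298, -0.1698, 0.329]
tool_rot: [3.141, 0.001, 1.894]
ft_force: [-0.3, 0.2, -1.0]
width: 0.0555
wrist lid_edge []
wrist lid_hinge [([0.6043, -0.2384, 0.1232], 0.6)]
scene blue_center [([0.63, -0.1701, 0.0555], 0.94)]
scene lid_edge [([0.6214, -0.2924, 0.2205], 0.7)]
side blue_center [([0.6273, -0.1669, 0.0562], 0.55), ([0.4395, 0.0415, 0.0417], 0.27)]
side lid_edge [([0.6238, -0.2867, 0.2206], 0.55)]
t 21.48 pos [ 0.6296 -0.1698  0.3284] rpy [-3.1410e+00 -3.0000e-04  1.8943e+00] F [-1.36  0.67  0.42] w 0.0556
shift [-0.003 -0.001 -0.016] turn [-0. -0. -0.] j [ 0.27  0.55 -0.15  1.49  0.08  1.11  0.43]
```

View pics/w18.png

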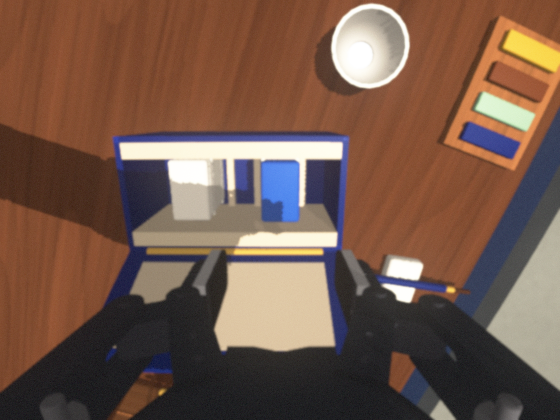

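View pics/c18.png

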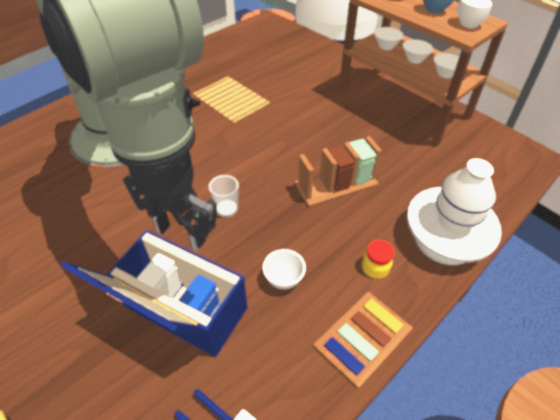

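Blue is released and upright in the pocket (wrist px 262–300, 160–222), and the lid is still at 2.0. Next I close the fingers and go over the lid to its back side.

```bash
python3 -m jog '[[0,0,-0.2,0,0,0],[-0.3,0,-0.25,0,0,0],[-0.6,-0.1,-0.25,0,0,0],[-1,-0.2,-0.25,0,0,0],[-1,-0.2,-0.25,0,0,0]]' 1
python3 -m jog '[[-0.3,0,0,0,0,0],[-0.65,0,0,0,0,0],[-0.65,0,0,0,0,0],[-0.65,0,0,0,0,0]]'
python3 - <<'E'
from h import *
look("wrist","w19",["lid_edge","lid_hinge"]);look("side","s19",["lid_edge"])
to(.602+.095*.32,-.239-.095*.947,.263,1.894)
E
```

```text
time: 21.9
eef_pos: [0.6409, -0.2793, 0.3533]
tool_rot: [-3.139, 0.003, 1.887]
ft_force: [-0.7, -1.2, 0.0]
width: 0.0001
time: 22.23
eef_pos: [0.6628, -0.3345, 0.3527]
tool_rot: [-3.14, -0.0, 1.892]
ft_force: [0.0, 2.2, -0.7]
width: -0.0003
wrist lid_edge [([0.6133, -0.2888, 0.2241], 0.92)]
wrist lid_hinge [([0.6029, -0.2397, 0.123], 0.78)]
side lid_edge [([0.6221, -0.2855, 0.2199], 0.68)]
t 22.48 pos [ 0.6632 -0.3315  0.3542] rpy [ 3.1412e+00 -1.0000e-04  1.8954e+00] F [ 0.17 -0.22 -0.19] w 0.0001
shift [ 0.123 -0.284  0.912] turn [ 0.    -0.     0.001] j [ 0.44  0.69 -0.11  1.17  0.08  1.29  0.66]
```

View pics/w19.png

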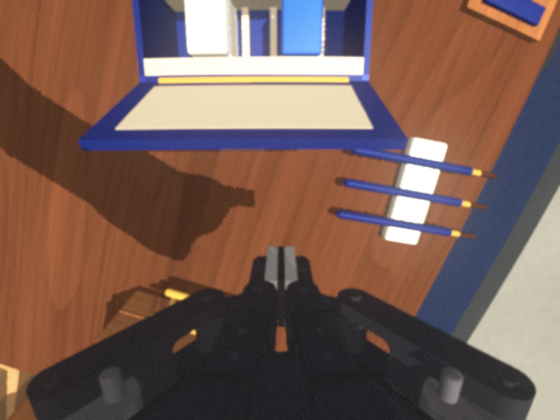

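View pics/s19.png

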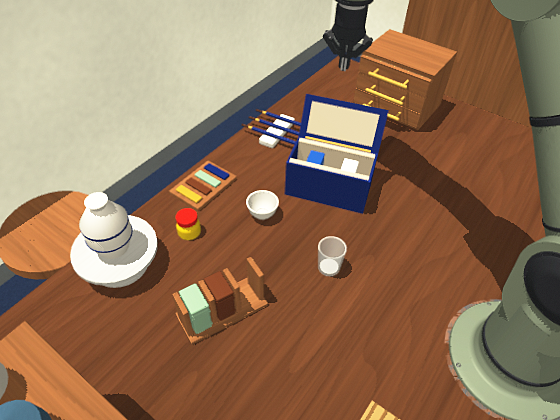

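```bash
python3 - <<'E'
from h import *
s=state();p=get_image("wrist")
for z in (0,.1,.2):print(z,proj(p,s,[[165,290],[280,330],[240,350]],z).round(3).tolist())
p=get_image("side")
for z in (0,.1,.2):print(z,proj(p,None,[[357,60],[362,100],[420,130],[455,50]],z).round(3).tolist())
E
```

```text
0 [[0.547, -0.576, 0.0], [0.75, -0.59, 0.0], [0.697, -0.653, 0.0]]
0.1 [[0.569, -0.503, 0.1], [0.724, -0.513, 0.1], [0.684, -0.561, 0.1]]
0.2 [[0.591, -0.429, 0.2], [0.699, -0.436, 0.2], [0.671, -0.47, 0.2]]
0 [[0.876, -0.857, 0.0], [0.727, -0.63, 0.0], [0.495, -0.6, 0.0], [0.604, -1.184, 0.0]]
0.1 [[0.799, -0.693, 0.1], [0.666, -0.491, 0.1], [0.459, -0.464, 0.1], [0.557, -0.985, 0.1]]
0.2 [[0.722, -0.53, 0.2], [0.605, -0.352, 0.2], [0.423, -0.328, 0.2], [0.509, -0.785, 0.2]]
```

The cabinet is well clear (y < -0.57). Descending behind the lid.

```bash
python3 -m jog '[[0,-0.2,0.3,0,0,0],[0,-0.2,0.6,0,0,0],[0,-0.2,0.9,0,0,0],[0,-0.2,0.9,0,0,0],[0,-0.2,0.9,0,0,0]]'
python3 - <<'E'
from h import *
look("wrist","w20");look("side","s20");look("scene","c20")
to(.602+.04*.32,-.239-.04*.947,.263,1.894)
E
```

```text
time: 23.0
eef_pos: [0.644, -0.3385, 0.2636]
tool_rot: [-3.14, -0.001, 1.895]
ft_force: [0.7, -0.5, 0.6]
width: -0.0001
t 23.15 pos [ 0.645  -0.339   0.2663] rpy [3.1393e+00 2.0000e-03 1.8946e+00] F [0.49 0.13 0.57] w -0.0002
shift [ 0.685 -0.089  0.032] turn [0.001 0.001 0.   ] j [ 0.47  0.73 -0.12  1.32  0.09  1.1   0.67]
```

View pics/w20.png

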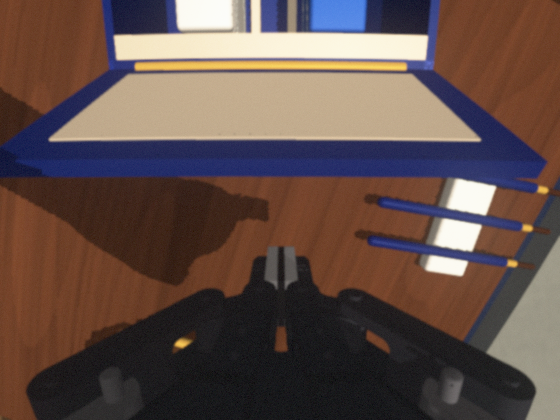

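View pics/c20.png

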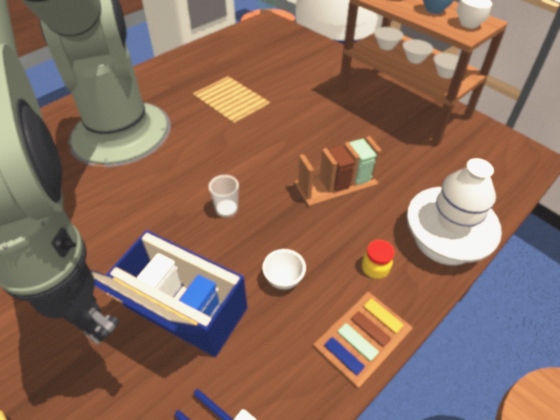

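```bash
python3 -m jog '[[0.15,0,0,0,0,0],[0.3,0,0,0,0,0],[0.4,0,0,0,0,0],[0.5,0,0,0,0,0],[0.57,0,0,0,0,0],[0.63,0,0,0,0,0],[0.63,0,0,0,0,0]]'
python3 - <<'E'
from h import *
look("wrist","w21");
to(.602+.015*.32,-.239-.015*.947,.263,1.894)
E
```

```text
time: 23.73
eef_pos: [0.6242, -0.2781, 0.2643]
tool_rot: [3.141, -0.0, 1.895]
ft_force: [0.0, 0.3, 0.0]
width: -0.0002
t 23.78 pos [ 0.6242 -0.2789  0.2641] rpy [3.1414 0.     1.8948] F [ 0.85 -0.6   0.01] w 0.0
shift [ 0.299 -0.083  0.011] turn [0.    0.    0.001] j [ 0.41  0.66 -0.12  1.46  0.09  1.03  0.59]
```

View pics/w21.png

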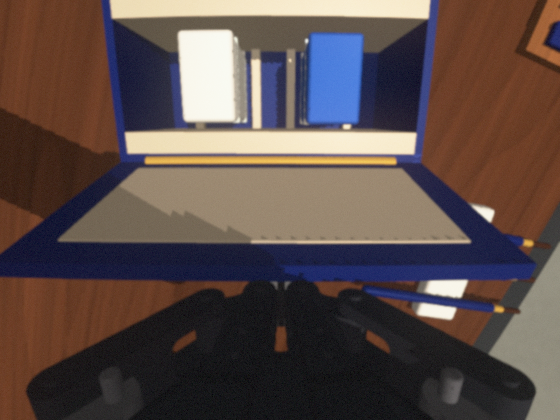

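```bash
python3 -m jog '[[0.05,0,0,0,0,0],[0.1,0,0,0,0,0],[0.15,0,0,0,0,0],[0.2,0,0,0,0,0],[0.25,0,0,0,0,0],[0.25,0,0,0,0,0]]'
python3 - <<'E'
from h import *
look("wrist","w22",["lid_edge"]);look("scene","c22",["lid_edge"])
to(.602+.0*.32,-.239-.0*.947,.263,1.894)
E
```

```text
time: 24.28
eef_pos: [0.6169, -0.2563, 0.2667]
tool_rot: [3.138, 0.004, 1.893]
ft_force: [0.5, -0.0, 0.7]
width: 0.0002
wrist lid_edge [([0.5823, -0.1853, -0.0056], 0.69), ([0.6011, -0.2435, 0.2359], 0.6)]
scene lid_edge [([0.5852, -0.1859, 0.001], 0.5)]
t 24.48 pos [ 0.6165 -0.2559  0.2645] rpy [3.1406e+00 9.0000e-04 1.8938e+00] F [-0.4  -1.79  8.64] w -0.0001
shift [ 0.206 -0.084  0.015] turn [ 0.001  0.001 -0.   ] j [ 0.39  0.63 -0.13  1.51  0.09  1.    0.56]
```

View pics/w22.png

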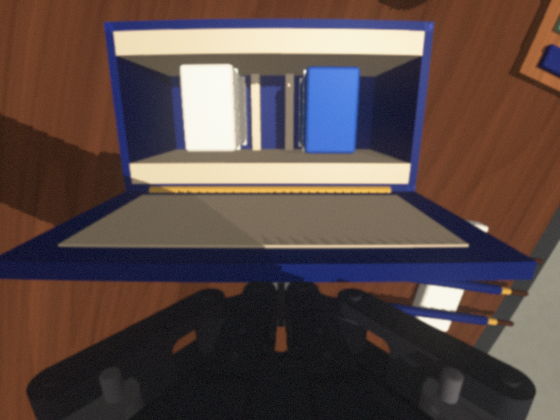

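```bash
python3 -m jog '[[0,0,-0.08,0,0,0],[0,0,-0.15,0,0,0],[0,0,-0.15,0,0,0]]'
python3 - <<'E'
from h import *
look("wrist","w23",["lid_edge"])
to(.602+.0*.32,-.239-.0*.947,.263,1.894)
E
```

```text
time: 24.73
eef_pos: [0.6166, -0.2557, 0.2804]
tool_rot: [3.14, 0.001, 1.894]
ft_force: [0.1, 0.2, 1.5]
width: 0.0004
wrist lid_edge []
t 24.83 pos [ 0.6162 -0.2556  0.2791] rpy [3.1413e+00 2.0000e-04 1.8942e+00] F [ 0.11 -0.58  0.58] w 0.0002
shift [ 0.202 -0.082  0.161] turn [0. 0. 0.] j [ 0.39  0.62 -0.13  1.5   0.09  1.03  0.56]
```

View pics/w23.png

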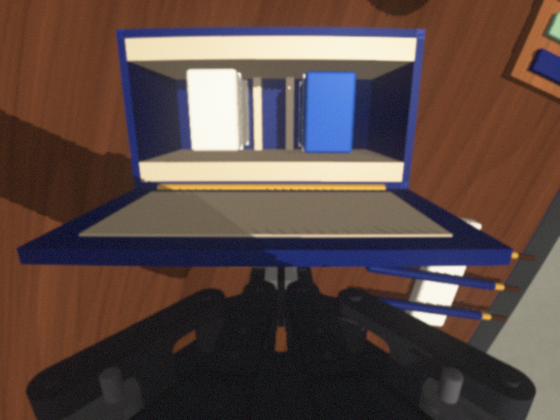

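```bash
python3 - <<'E'
from h import *
s=state();p=get_image("wrist")
xh=np.array([.32,-.947])
for z in (.225,.23,.234):
    P=proj(p,s,[[22,250],[508,248]],z);print(z,np.linalg.norm(P[1]-P[0]),(P[:,:2].mean(0)-[.602,-.239])@xh)
print((s['eef_pos'][:2]-[.602,-.239])@xh)
E
```

```text
0.225 0.23045445796376302 0.006384122804633914
0.23 0.22122623937036723 0.004086845210807108
0.234 0.2138436644956507 0.002249023135745684
0.020236128054002284
```

```bash
python3 -m jog '[[0.05,0,0,0,0,0],[0.1,0,0,0,0,0],[0.15,0,0,0,0,0],[0.2,0,0,0,0,0]]'
python3 - <<'E'
from h import *
look("wrist","w24")
to(.602+.0*.32,-.239-.0*.947,.263,1.894)
E
```

```text
time: 25.22
eef_pos: [0.6096, -0.2357, 0.2787]
tool_rot: [-3.141, -0.0, 1.895]
ft_force: [0.0, -0.3, -0.0]
width: 0.0001
t 25.27 pos [ 0.6095 -0.2347  0.2788] rpy [-3.1415e+00 -8.0000e-04  1.8956e+00] F [0.22 0.75 1.09] w 0.0005
shift [-0.017 -0.085  0.158] turn [-0.    -0.     0.001] j [ 0.36  0.59 -0.13  1.54  0.09  1.01  0.53]
```

View pics/w24.png

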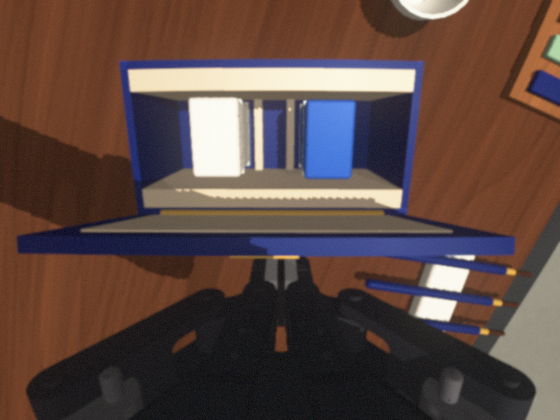

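```bash
python3 -m jog '[[0,0,0,0,0,0],[0,0,0,0,0,0]]'
python3 - <<'E'
from h import *
s,p=look("wrist","w25")
to(.602+.0*.32,-.239-.0*.947,.263,1.894)
E
```

```text
time: 25.43
eef_pos: [0.6098, -0.2364, 0.279]
tool_rot: [3.142, 0.0, 1.895]
ft_force: [0.1, -0.1, -0.1]
width: 0.0002
t 25.48 pos [ 0.6098 -0.2367  0.2789] rpy [-3.1416e+00  2.0000e-04  1.8942e+00] F [-0.37 -0.56 -0.23] w 0.0002
shift [ 0.003 -0.082  0.159] turn [-0.  0.  0.] j [ 0.36  0.59 -0.13  1.54  0.09  1.01  0.53]
```

View pics/w25.png

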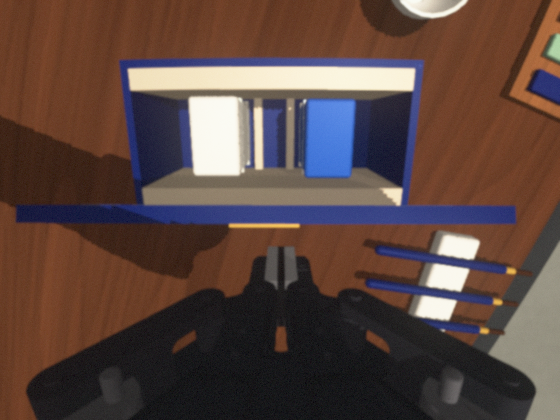

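The lid has come off the fingers and is falling by itself. Its edge moved from row 235 to 205 while the tool stood still. Backing away.

```bash
python3 -m jog '[[-0.2,0,0,0,0,0],[-0.4,0,-0.1,0,0,0],[-0.5,0,-0.3,0,0,0],[-0.5,0,-0.6,0,0,0],[-0.5,0,-0.6,0,0,0],[-0.5,0,-0.6,0,0,0]]'
python3 - <<'E'
from h import *
look("wrist","w26");look("scene","c26")
to(.602,-.239,.263,1.894)
E
```

```text
time: 25.98
eef_pos: [0.6261, -0.2844, 0.3404]
tool_rot: [3.139, 0.002, 1.894]
ft_force: [-0.5, -0.1, -0.4]
width: 0.0
t 26.08 pos [ 0.6255 -0.2839  0.3383] rpy [-3.1410e+00 -5.0000e-04  1.8943e+00] F [ 0.64 -0.04 -0.88] w -0.0003
shift [ 0.5   -0.08   0.753] turn [-0. -0.  0.] j [ 0.41  0.6  -0.12  1.37  0.08  1.18  0.61]
```

View pics/w26.png

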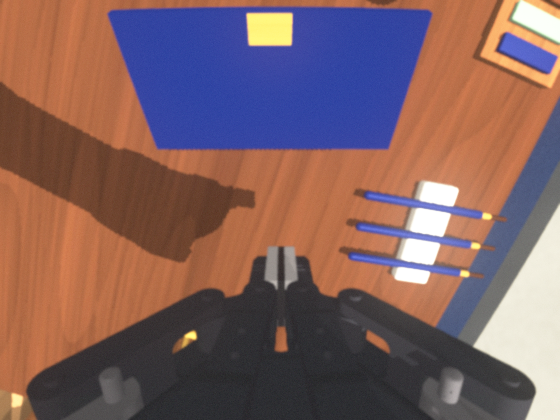

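View pics/c26.png

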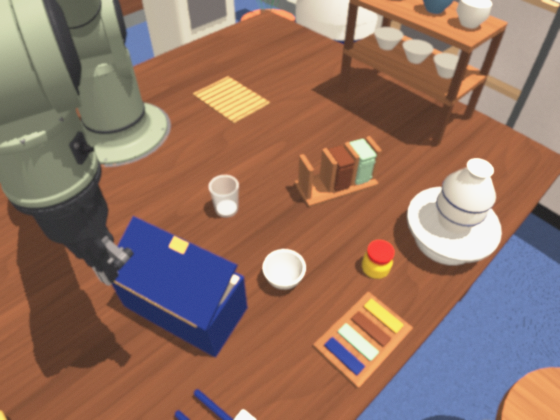

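Almost shut. I'll wait for it to settle, then check.

```bash
python3 -m jog '[[-0.2,0,-0.2,0,0,0],[-0.2,0,-0.2,0,0,0],[-0.2,0,-0.2,0,0,0],[-0.2,0,-0.2,0,0,0],[-0.2,0,-0.2,0,0,0],[-0.2,0,-0.2,0,0,0],[-0.2,0,-0.2,0,0,0],[-0.2,0,-0.2,0,0,0],[-0.2,0,-0.2,0,0,0],[-0.2,0,-0.2,0,0,0]]'
python3 -m jog '[[0,0,0,0,0,0],[0,0,0,0,0,0],[0,0,0,0,0,0],[0,0,0,0,0,0],[0,0,0,0,0,0],[0,0,0,0,0,0],[0,0,0,0,0,0],[0,0,0,0,0,0],[0,0,0,0,0,0],[0,0,0,0,0,0]]'
python3 - <<'E'
from h import *
look("scene","c27",["lid_edge","lid_hinge","celadon_center","brown_center","jar_center","bowl_center","cup_center"]);look("side","s27",["lid_edge","celadon_center","brown_center","jar_center","bowl_center"])
to(.602,-.239,.263,1.894)
E
```

```text
time: 26.92
eef_pos: [0.6321, -0.3028, 0.3589]
tool_rot: [-3.142, -0.0, 1.894]
ft_force: [-0.6, 0.2, 0.8]
width: 0.0004
time: 27.75
eef_pos: [0.6321, -0.3029, 0.3589]
tool_rot: [-3.142, -0.0, 1.894]
ft_force: [0.3, 0.6, -0.7]
width: 0.0001
scene lid_edge [([0.5691, -0.1311, 0.1233], 0.56)]
scene lid_hinge [([0.6016, -0.2403, 0.1184], 0.83)]
scene celadon_center [([0.5899, 0.339, 0.0591], 0.95)]
scene brown_center [([0.5741, 0.2857, 0.0589], 0.68)]
scene jar_center []
scene bowl_center [([0.6748, -0.0011, 0.0212], 0.97)]
scene cup_center [([0.4396, 0.0422, 0.0347], 0.67), ([0.5679, 0.2858, 0.0002], 0.19)]
side lid_edge [([0.5667, -0.1287, 0.1207], 0.94), ([0.5837, 0.3395, 0.0588], 0.29)]
side celadon_center [([0.585, 0.3383, 0.0595], 0.77), ([0.585, -0.1835, -0.0007], 0.68)]
side brown_center [([0.5677, 0.2853, 0.0573], 0.62)]
side jar_center [([0.7873, 0.1658, 0.0324], 0.78)]
side bowl_center [([0.6756, 0.0018, 0.0262], 0.63), ([0.5837, 0.3408, 0.0591], 0.26)]
t 28.45 pos [ 0.6321 -0.3029  0.3589] rpy [ 3.1416 -0.      1.8943] F [0.7  0.37 0.69] w 0.0001
shift [ 0.701 -0.082  0.959] turn [ 0. -0.  0.] j [ 0.43  0.61 -0.12  1.3   0.07  1.24  0.63]
```

View pics/s27.png

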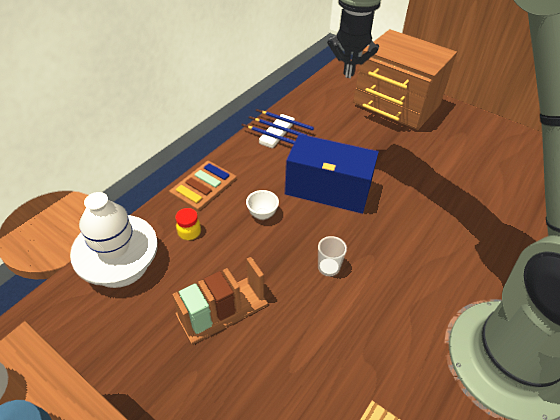

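View pics/c27.png

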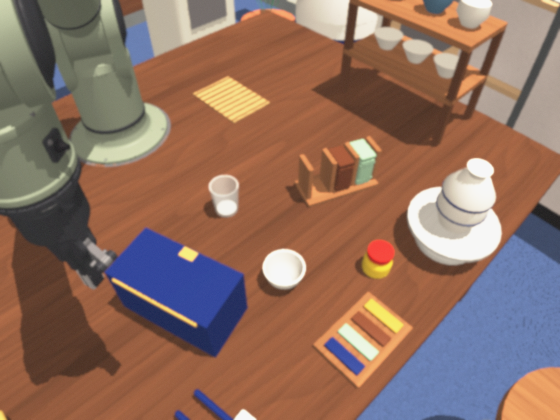

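The lid is shut flush (edge z ≈ 0.121), everything else is in place, and the robot is clear.

```bash
python3 -c "
from workcell import *
print(sign_off())"
```

```text
the job is handed in; nothing more can be done
None
```

The blue caddy is in the empty pocket of the box with the lid shut, and I handed the job in at about 28.5 s. The hand-in reports no verdict.

- **Regrasp:** I took the caddy from the rack by its end faces, stood it at (0.567, 0.085) and gripped it again across its 40 mm width.
- **Packing:** I lowered it until it touched the pocket floor in the fingers; its centre measured z ≈ 0.057 m. After release it measured (0.630, -0.170), upright, about 1 mm from my pocket estimate. The pocket estimates themselves disagreed by up to about 5 mm across the box, one side-camera reading by about 8 mm.
- **Lid:** I pushed it up from behind past upright. It left the fingers and fell shut without being touched again.

**Last checks:** The lid looks flush in both pictures, with its edge at z ≈ 0.12 m. The celadon and brown caddies, jar, bowl and cup were each found within about 4 mm of their start. The white caddy and the blue one could not be seen once the lid was shut; just before it fell, both were standing in their pockets.

**Irregularities:**
- While releasing in the box, one finger apparently touched the end wall, with a side force of about 23 N. It was gone once I lifted.
- During the lid push there was a short upward force of about 9 N from the lid edge. I cleared it by raising the tool 15 mm.

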